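# Lid set on the apple crock, then the wooden lid off

### The job

Take the nested pair of lids from the board by the slim ceramic knob in the middle, lower the pair gently onto the crock of apples so that the inner lid is fully seated in its mouth, and let go. Then, for the oven, lift the wooden outer lid alone straight up by its collar, leaving the ceramic inner lid seated and undisturbed, and finish while still holding the wooden lid level in the air, clear above the inner lid's knob. The knob is brittle: never grip with more than 25 N, set the lids down without dropping or pressing them hard, leave the crock where it stands, and leave the loose apples and sponge alone.

Things in the scene. Friction and masses are not known exactly. Their poses are not given: they have to be found in the camera images.
- crock: White ceramic crock full of cut apples, upright on the counter on either side, 2.5 kg, not fixed. Round, 140 mm outside diameter, 110 mm tall, open mouth 122 mm in diameter, flat rim 9 mm wide; the apples stay 24 mm or more below the rim. Origin: centre of its underside, z up.
- board: Dark wooden board, 150 x 150 mm, 18 mm thick, fixed; the nested lids stand near its middle. Origin: centre of its underside.
- inner_lid: White ceramic inner lid, 0.25 to 0.4 kg, round about z (up). Origin: centre of its underside. Plug from z = 0 to 14 mm, tapering from 114 mm diameter down to 100 mm at the bottom, goes into the crock's mouth; flange 132 mm in diameter, z = 14 to 22 mm, rests on the rim (seated, its origin is 96 mm above the crock's origin); slim upright knob in the middle.
- inner_knob (a point): Centre of the top of the inner lid's knob, 82 mm above that lid's origin. The knob is round, 20 mm in diameter. Of it only the top 26 mm show while the lids are nested, standing up out of the outer lid's collar. Lifted by this knob, the inner lid carries the outer lid along.
- outer_lid: Wooden outer lid, 0.13 to 0.2 kg, round about z (up). Origin: centre of its plate's underside. Plate 162 mm in diameter, 6 mm thick; a skirt at its edge, 4 mm thick, hangs 14 mm below the plate and goes loosely round the outside of the crock's rim. Nested, its plate lies loose on the inner lid's flange, its origin 22 mm above the inner lid's origin.
- collar_top (a point): Centre of the top of the outer lid's hollow collar, 34 mm above that lid's origin. The collar is round, 44 mm outside diameter, 28 mm tall above the plate; a 25 mm hole runs down through collar and plate, in which the inner lid's knob stands loosely, 26 mm higher than the collar. Fingers around the collar pass the knob; lifted by the collar the outer lid comes off alone.
- apple_a: Loose red apple, 72 mm wide, 61 mm tall with a short stalk, beyond the work; leave it alone. Origin: its underside.
- apple_b: Loose yellow apple, 78 mm wide, 66 mm tall with a short stalk, beyond the work; leave it alone. Origin: its underside.
- sponge: Loose yellow and blue kitchen sponge, 65 x 90 x 26 mm, near the robot; leave it alone. Origin: centre of its underside.

How it is judged (in metres and radians):
On the way, in this order (a step that is already met when the one before it is completed fails the run):
1. both lids, still nested, are lifted together clear of the board (inner lid's underside more than 40 mm above the board) (z of inner_lid in the frame of board above 0.058 m and z of outer_lid in the frame of inner_lid between 0.019 and 0.025 m), for 0.2 s.
2. the nested lids are seated on the crock and let go (z of inner_lid in the frame of crock between 0.093 and 0.099 m and horizontal distance between inner_lid and crock below 0.008 m and angle between inner_lid's own z axis and vertical below 0.05 rad and z of outer_lid in the frame of inner_lid between 0.019 and 0.025 m and contact force between the fingers and inner_lid below 0.1 N and contact force between the fingers and outer_lid below 0.1 N), for 0.2 s.
3. the outer lid is held by the fingers, risen off the inner lid, which is still seated (z of inner_lid in the frame of crock between 0.093 and 0.099 m and horizontal distance between inner_lid and crock below 0.008 m and angle between inner_lid's own z axis and vertical below 0.05 rad and z of outer_lid in the frame of inner_lid above 0.04 m and contact force between the fingers and outer_lid above 1 N), for 0.1 s.
At the end, for the whole second after the job is handed in: Fingers hold the outer lid still, level within 0.2 rad, its origin over 98 mm above the inner lid's, touching neither inner lid nor crock; inner lid untouched, seated in the crock (height 3 mm, centre 8 mm, tilt 0.05 rad); crock upright, within 20 mm of its start (z of inner_lid in the frame of crock between 0.093 and 0.099 m and horizontal distance between inner_lid and crock below 0.008 m and angle between inner_lid's own z axis and vertical below 0.05 rad and contact force between the fingers and inner_lid below 0.1 N and contact force between outer_lid and inner_lid below 0.05 N and contact force between outer_lid and crock below 0.05 N and contact force between the fingers and outer_lid above 1 N and z of outer_lid in the frame of inner_lid above 0.098 m and height (world z) of outer_lid above 0.191 m and angle between outer_lid's own z axis and vertical below 0.2 rad and linear speed of outer_lid below 0.05 m/s and linear speed of inner_lid below 0.02 m/s and angle between crock's own z axis and vertical below 0.03 rad and distance of crock from where it was at the start of the episode below 0.02 m); the arm keeps its last pose, push and grip.
It fails at once if a lid gripped with more than 25 N a finger (more than 55 N for both fingers together) (contact force between the fingers and inner_lid above 55 N or contact force between the fingers and outer_lid above 55 N).
It fails at once if the lids let go more than 10 mm above their seat, or pressed or knocked onto the crock with more than 60 N (contact force between any of inner_lid, outer_lid and crock above 60 N or (z of inner_lid in the frame of crock above 0.106 m and contact force between the fingers and inner_lid below 0.01 N)).
It fails at once if the outer lid taken off while the inner lid is not seated in the crock, or the inner lid disturbed (raised over 3 mm or tilted over 0.05 rad) while it comes off (z of outer_lid in the frame of inner_lid above 0.03 m and not (z of inner_lid in the frame of crock between 0.093 and 0.099 m and horizontal distance between inner_lid and crock below 0.008 m and angle between inner_lid's own z axis and vertical below 0.05 rad)).
It fails at once if crock pushed more than 20 mm or tipped (distance of crock from where it was at the start of the episode above 0.02 m or angle between crock's own z axis and vertical above 0.1 rad).
It fails at once if loose apples or sponge disturbed (over 20 mm) (distance of any of apple_a, apple_b, sponge from where it was at the start of the episode above 0.02 m).
It also fails if it takes over 58 s, if anything falls off the work surface, if the arm or the gripper's body presses on something with over 40 N, if the wrist force passes 120 N, or if a joint passes its speed limit or range.

### The arm

A 6-joint arm with a two-finger parallel gripper is mounted at the origin on the work surface. World frame = base frame: x ahead of the robot, y to its left, z up, the work surface at z = 0. Lengths are in mm, angles in rad, forces in N, time in s.
With the tool pointing down it reaches from about 350 to 775 mm from the base axis. Payload 7.3 kg.
Tool frame: the origin (TCP) lies midway between the tips of the shut fingers; the grasp point (between the pads) lies 19 mm behind it; z points along the fingers, y is the line along which they close (so a half turn about z gives the same grasp; the last joint's range is limited). The gripper opens to 92 mm and grips with 3 to 60 N. Pads are 19 mm wide; open, the fingers measure 130 mm over their backs; the gripper's body (75 mm by 190 mm) begins 47 mm behind the grasp point.
Start: joints at [1.058, 0.342, 1.524, -0, 1.275, -0.146], TCP at [188.268, 490.102, 226.741] pointing down, gripper open.
Joint ranges: [-2.53, 2.53], [-0.77, 2.02], [0.04, 2.7], [-1, 4.14], [0.28, 2.66], [-3.11, 3.11]. Speed limits (rad/s): [2.57, 2.57, 3.14, 3.14, 3.14, 3.14].

### API

Orientations are given as [roll, pitch, yaw] about the fixed x, y, z axes, in that order (R = Rz(yaw) Ry(pitch) Rx(roll)).
In Python, from plant import * gives the robot as it stands.
- The arm moves only by the tool step_arm, never from a script. Its argument "deltas" is one flat list of numbers, 5 for each row, row after row: the shift along the world's x, y, z in mm, then the turn about the world's z in degrees, then the finger opening in mm, from 0 to 91.8. In form: [tx, ty, tz, turn, gripper, tx, ty, tz, turn, gripper, ...]. A call has exactly 10 rows; each row shifts and turns the commanded pose from where the row before left it; what a row does not reach is not made up. A row lasts 1/8 s, in which the tool goes at most 62.5 mm and 10.7 degrees, less where a joint would pass 70% of its speed; a pose out of reach is approached as far as the arm can. A call is refused whole if a number of a shift passes 62.5 or a number of a turn 10.7, either way. A call with a gripper value outside its range is refused whole. The fingers move at their own pace and stop on an object; the grip force is fixed at half the most. Time passes only in rows, so rows that do not move let the fingers close, or fill a call up. It gives the time, the measured TCP pose, the force, the opening and the grip force at its end, in the units of the state.
- get_obs(): the state, without advancing time (a new reading comes with each control period).
- capture(name): name is "scene" or "side" or "wrist"; returns the picture (384x512x3 uint8, red, green, blue); there is no depth.
- camera_params(name): a dict with "mtx" (3x3 intrinsics, pixels), "rvec" (rotation vector, rad) and "tvec" (3), from world to camera coordinates, as OpenCV has them. Camera axes: x right, y down, z forward; pixel columns grow to the right and rows downward; lengths in mm; the calibration is good to about 2 mm. A picture is of the moment at which its call begins: read the wrist's pose just before it. camera_params takes no time and is no camera call; for the wrist camera it gives the pose at the moment of the call.
- close_job(): hands the job in; it is judged then, once.
The state is a dict: "time": time; "joint_positions": joint angles; "dq": joint speeds; "tau": joint torques, N m; "tool_pos": TCP position; "tcp_rot": TCP orientation; "contact_force": force on the tool from outside, world axes, zero at the start; "moment": the same for the moment, N m; "grip_width": finger opening in mm; "finger_force": force on a finger pad.
Only numpy, scipy, OpenCV 4.12 (cv2) and the standard library are available. Lean on these libraries where they do the work, as an engineer would, in place of code of your own. Each camera call takes 0.05 s, during which the arm holds its last target. There are 200 camera calls.

## Working session

There is one attempt and no reset: what is moved stays moved. The work goes in short steps, Python scripts to look and compute and a tool call to move; the robot and the scene stay as the last step left them, time stands still between calls to the robot, and variables do not carry over. Pictures are saved under pics/ and viewed, at most 10 in all, crops included, and the job is handed in when it is done.

Besides the shell and the picture viewer there is one more tool, called after "Emit:" by a JSON object that holds its "fn" and its "kwargs", one argument or row to a line. step_arm: Moves the arm, as the interface text tells. Its arguments: {"type":"object","properties":{"deltas":{"type":"array","items":{"type":"number"}}},"required":["deltas"]}

```bash
ls; mkdir -p pics; python3 - <<'E'
from plant import *
import cv2
o=get_obs();print({k:o[k] for k in('time','tool_pos','tcp_rot','grip_width','contact_force')})
a=[capture(n) for n in('scene','side','wrist')]
for n,i in zip('abc',a): cv2.imwrite(f'pics/{n}0.png',i[:,:,::-1])
import numpy as np
for n in('scene','side','wrist'):
  p=camera_params(n);R=cv2.Rodrigues(np.array(p['rvec'],float))[0];print(n,-R.T@np.array(p['tvec']).ravel(),p['mtx'][0][0])
E
```

```text
pics
{'time': 0.0, 'tool_pos': array([188.06531526, 489.74147459, 226.05474451]), 'tcp_rot': array([-3.14010478e+00, -2.28946432e-04,  2.77476190e+00]), 'grip_width': 91.72806881614494, 'contact_force': array([0.86330478, 0.30113644, 0.20683323])}
scene [895.53020204 431.78545733 902.92489891] 473.371242216458
side [443.21536221 583.19680605 726.5351337 ] 351.45949633539703
wrist [126.32143537 513.35478032 384.59215064] 340.1641747301243
```

View pics/a0.png

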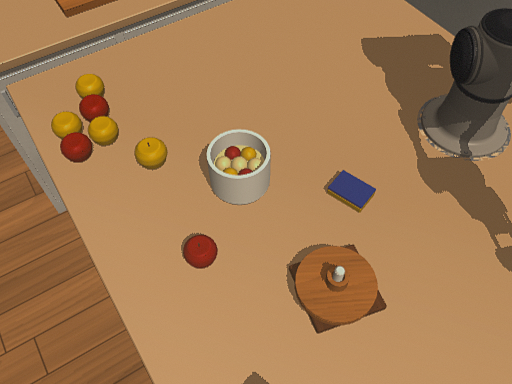

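View pics/b0.png

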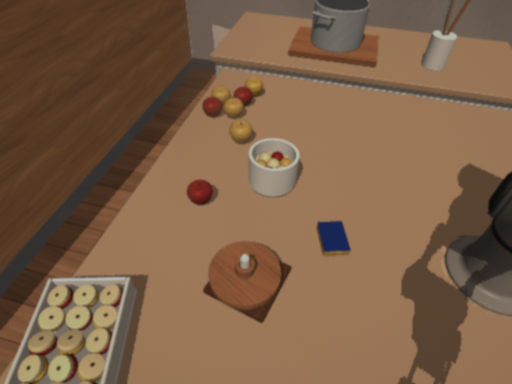

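The scene view shows the knob top near (340,270), the collar near (338,282) and the crock mouth near (240,157). In the side view the knob is near (245,258) and the mouth near (274,157). The sponge lies between the lids and the robot.

```bash
cat > h.py <<'E'
import cv2, numpy as np
def cam(p): return np.array(p['mtx'],float),cv2.Rodrigues(np.array(p['rvec'],float))[0],np.array(p['tvec'],float).ravel()
def ray(p,uv):
    K,R,t=cam(p); d=R.T@np.linalg.solve(K,[uv[0],uv[1],1.]); return -R.T@t,d/np.linalg.norm(d)
def plane(p,uv,z):
    c,d=ray(p,uv); return c+d*(z-c[2])/d[2]
def tri(rays):
    A=0;b=0
    for c,d in rays:
        M=np.eye(3)-np.outer(d,d);A=A+M;b=b+M@c
    x=np.linalg.solve(A,b); return x,[np.linalg.norm((np.eye(3)-np.outer(d,d))@(x-c)) for c,d in rays]
def proj(p,X):
    return cv2.projectPoints(np.array(X,float).reshape(-1,3),np.array(p['rvec'],float),np.array(p['tvec'],float),np.array(p['mtx'],float),None)[0].reshape(-1,2)
def white(img): # img bgr
    h=cv2.cvtColor(img,cv2.COLOR_BGR2HSV); return ((h[...,1]<60)&(h[...,2]>110)).astype(np.uint8)
E
python3 - <<'E'
from plant import *
from h import *
rs={}
tiles=[]
for n,f,kx,cx in(('scene','a',(340,272),(240,165)),('side','b',(245,260),(274,167))):
  img=cv2.imread(f'pics/{f}0.png');m=white(img)
  for nm,c,r in(('knob',kx,22),('crock',cx,42)):
    y0,x0=c[1]-r,c[0]-r
    s=m[y0:y0+2*r,x0:x0+2*r]
    cs,_=cv2.findContours(s,cv2.RETR_EXTERNAL,cv2.CHAIN_APPROX_NONE)
    k=max(cs,key=cv2.contourArea); x,y,w,h=cv2.boundingRect(k); print(n,nm,x+x0,y+y0,w,h,cv2.contourArea(k),len(cs))
  for c,r in((kx,25),(cx,45)):
    t=cv2.resize(img[c[1]-r:c[1]+r,c[0]-r:c[0]+r],(390,290 if 0 else 390),interpolation=cv2.INTER_NEAREST); tiles.append(cv2.resize(t,(298,298),interpolation=cv2.INTER_NEAREST))
cv2.imwrite('pics/z0.png',np.vstack([np.hstack(tiles[:2]),np.hstack(tiles[2:])]))
E
```

```text
scene knob 334 266 11 16 103.5 1
scene crock 207 129 64 75 3768.0 1
side knob 241 254 8 14 86.0 1
side crock 249 138 51 59 2376.0 1
```

View pics/z0.png

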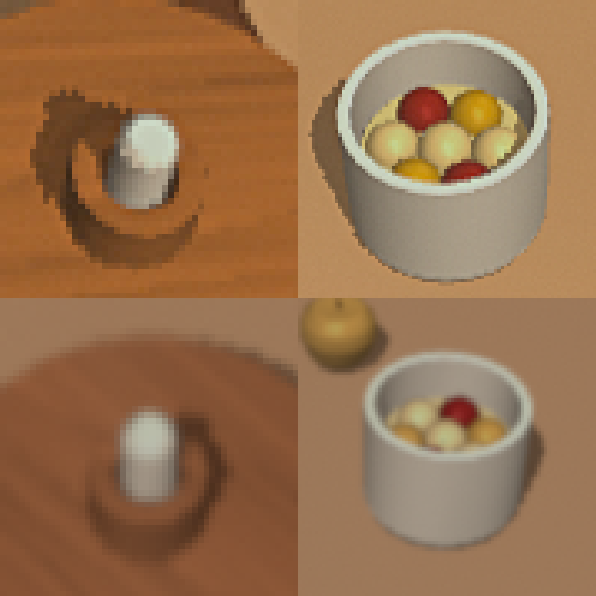

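The knob's bright top disc is centred near (340.3,270.5) in the scene view and (245,258) in the side view. The rim is a bright ring, so I'll fit both precisely.

```bash
cat >> h.py <<'E'
def bright(img,c,r,frac):
    v=cv2.cvtColor(img,cv2.COLOR_BGR2HSV); V=v[...,2].astype(float); V[v[...,1]>70]=0
    y0,x0=c[1]-r,c[0]-r; s=V[y0:y0+2*r,x0:x0+2*r]; m=(s>frac*np.percentile(s,99)).astype(np.uint8)
    k=max(cv2.findContours(m,cv2.RETR_EXTERNAL,cv2.CHAIN_APPROX_NONE)[0],key=lambda q:cv2.boundingRect(q)[2])
    return k.reshape(-1,2)+[x0,y0], m
def circ(P):
    A=np.c_[2*P[:,:2],np.ones(len(P))]; s=np.linalg.lstsq(A,(P[:,:2]**2).sum(1),rcond=None)[0]
    r=np.sqrt(s[2]+s[0]**2+s[1]**2); return s[:2],r
E
python3 - <<'E'
from plant import *
from h import *
K=[];C=[]
for n,f,kx,cx in(('scene','a',(340,272),(240,165)),('side','b',(245,260),(274,167))):
  img=cv2.imread(f'pics/{f}0.png');p=camera_params(n)
  k,_=bright(img,kx,22,.87); e=cv2.fitEllipse(k); print(n,'knob',e); K.append(ray(p,e[0])); print(plane(p,e[0],100))
  for fr in(.83,.88,.92):
    k,_=bright(img,cx,42,fr); k=cv2.convexHull(k.astype(np.int32)).reshape(-1,2); e=cv2.fitEllipse(k); print(n,'crock',fr,e,circ(np.array([plane(p,q,110) for q in k])))
    if fr==.88: C.append(ray(p,e[0]))
print(tri(K));print(tri(C))
# board fit + lid plate: dark outline
E
```

```text
scene knob ((340.0158996582031, 270.6263122558594), (7.56164026260376, 7.9916815757751465), 5.923857688903809)
[563.15095093 184.54311841 100.        ]
scene crock 0.83 ((238.09619140625, 153.45382690429688), (49.35955810546875, 63.39985275268555), 86.90384674072266) (array([ 577.79282422, -155.66231667]), np.float64(69.36564127265372))
scene crock 0.88 ((238.15391540527344, 153.4412078857422), (49.03765106201172, 63.331111907958984), 87.16338348388672) (array([ 577.67498876, -155.56416922]), np.float64(69.07133398273743))
scene crock 0.92 ((238.11163330078125, 153.48326110839844), (48.2484016418457, 62.97844314575195), 86.6042251586914) (array([ 577.89915225, -155.44935831]), np.float64(68.27468494628519))
side knob ((244.09518432617188, 259.2494201660156), (6.252859592437744, 11.290759086608887), 8.179722785949707)
[562.19095113 187.70831662 100.        ]
side crock 0.83 ((272.6016845703125, 165.47633361816406), (56.70532989501953, 58.43138122558594), 31.681386947631836) (array([ 568.53325853, -110.97593324]), np.float64(103.13503320304208))
side crock 0.88 ((271.593994140625, 164.38365173339844), (53.231693267822266, 58.546382904052734), 39.111572265625) (array([ 572.5308811 , -113.54164339]), np.float64(99.16021120200615))
side crock 0.92 ((273.65179443359375, 153.8931884765625), (33.13787078857422, 50.3764533996582), 93.60147857666016) (array([ 579.31425709, -157.24383147]), np.float64(70.1699820179767))
(array([562.44141984, 184.52434335,  96.74397625]), [np.float64(1.0589319325061268), np.float64(1.0589319325060516)])
(array([ 576.28401022, -159.97038616,   81.2294944 ]), [np.float64(13.044559973327631), np.float64(13.044559973327607)])
```

Emit:
{"fn": "step_arm", "kwargs": {
  "deltas": [10,-8,0,0,0,25,-20,0,0,0,30,-25,0,0,0,35,-30,0,0,0,35,-30,0,0,0,35,-30,0,0,0,35,-30,0,0,0,30,-25,0,0,0,25,-20,0,0,0,20,-15,0,0,0]
}}

```text
time: 1.4
tool_pos: [469.4, 255.2, 226.6]
tcp_rot: [-3.141, -0.0, 2.773]
contact_force: [0.2, -0.1, 0.6]
grip_width: 1.0
finger_force: 0.0
```

Emit:
{"fn": "step_arm", "kwargs": {
  "deltas": [10,-8,0,0,0,15,-10,0,0,0,15,-10,0,0,0,15,-10,0,0,0,15,-10,0,0,0,10,-10,0,0,0,8,-8,0,0,0,6,-6,0,0,0,0,0,0,0,0,0,0,0,0,0]
}}

```text
time: 2.65
tool_pos: [562.0, 185.3, 226.8]
tcp_rot: [3.141, -0.0, 2.775]
contact_force: [-0.2, 0.1, -0.1]
grip_width: 0.5
finger_force: 0.0
```

Emit:
{"fn": "step_arm", "kwargs": {
  "deltas": [0,0,0,0,60,0,0,0,0,60,0,0,0,0,60,0,0,0,0,60,0,0,0,0,60,0,0,0,0,60,0,0,0,0,60,0,0,0,0,60,0,0,0,0,60,0,0,0,0,60]
}}

```text
time: 3.9
tool_pos: [562.3, 185.1, 226.7]
tcp_rot: [3.141, -0.0, 2.775]
contact_force: [0.1, 0.2, 0.8]
grip_width: 60.0
finger_force: 0.0
```

```bash
python3 - <<'E'
from plant import *
from h import *
import pickle
o=get_obs();p=camera_params('wrist');i=capture('wrist')[:,:,::-1].copy();cv2.imwrite('pics/w1.png',i)
pickle.dump(p,open('w1.pkl','wb'));print(o['tool_pos'],o['grip_width'])
print(proj(p,[[562.4,185,100],[562,185,74],list(o['tool_pos'])]))
s=camera_params('scene');print('sponge',plane(s,(351,188),26),'a',plane(s,(200,250),35),'b',plane(s,(151,152),35))
E
```

```text
[562.26456015 185.13430037 226.72775393] 59.969240968644854
[[260.5634847  181.87671177]
 [260.38236097 175.18177209]
 [260.97243834 239.07439489]]
sponge [383.06442319  12.03989458  26.        ] a [750.47170094 -30.01370941  35.        ] b [ 721.36188051 -326.01923979   35.        ]
```

View pics/w1.png

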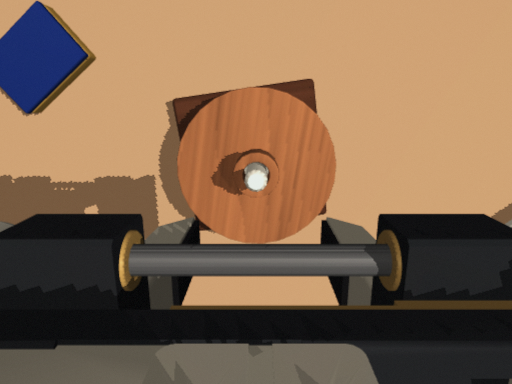

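Wrist view: the knob top is at about (257,180), and the fingers are symmetric about column 261, so the knob is about 3 mm to the left of the grasp line. I'll triangulate this with the other views.

```bash
cat >> h.py <<'E'
def knob(img,c,r=14):
    k,_=bright(img,c,r,.9); m=cv2.moments(k.astype(np.int32)); return (m['m10']/m['m00'],m['m01']/m['m00']),cv2.boundingRect(k.astype(np.int32))
E
python3 - <<'E'
from plant import *
from h import *
import pickle
p=pickle.load(open('w1.pkl','rb'));k,b=knob(cv2.imread('pics/w1.png'),(257,180));print(k,b)
r=[ray(p,k)]
for z in(97,100):print(plane(p,k,z))
for n,f,c in(('scene','a',(340,272)),('side','b',(245,260))):
  q,b=knob(cv2.imread(f'pics/{f}0.png'),c,18);print(n,q,b);r.append(ray(camera_params(n),q))
print(tri(r),tri(r[:2]),tri([r[0],r[2]]))
E
```

```text
(256.67229254571026, 179.8382559774965) (248, 171, 19, 19)
[560.14677434 182.24911276  97.        ]
[559.5244425  182.52202613 100.        ]
scene (340.1244444444444, 270.5022222222222) (337, 267, 8, 8)
side (244.21505376344084, 258.0) (241, 255, 7, 7)
(array([561.69020556, 182.80994168,  96.72680026]), [np.float64(1.578465386477923), np.float64(0.6658062220723188), np.float64(1.7236946676459044)]) (array([560.57041288, 182.35035394,  94.33213095]), [np.float64(0.3632053173494517), np.float64(0.36320531734948613)]) (array([562.08575861, 182.02958046,  95.42724496]), [np.float64(1.5798088101964411), np.float64(1.5798088101963568)])
```

Emit:
{"fn": "step_arm", "kwargs": {
  "deltas": [-5,0,0,0,60,-5,0,0,0,60,-5,0,0,0,60,-5,0,0,0,60,-5,0,0,0,60,-5,0,0,0,60,-5,0,0,0,60,-5,0,0,0,60,0,0,0,0,60,0,0,0,0,60]
}}

```text
time: 5.2
tool_pos: [522.4, 185.1, 226.8]
tcp_rot: [3.141, 0.0, 2.775]
contact_force: [0.5, 0.0, 0.2]
grip_width: 60.0
finger_force: 0.0
```

```bash
python3 - <<'E'
from plant import *
from h import *
import pickle
p2=camera_params('wrist');i=capture('wrist')[:,:,::-1].copy();cv2.imwrite('pics/w2.png',i);print(get_obs()['tool_pos'])
pickle.dump(p2,open('w2.pkl','wb'))
p=pickle.load(open('w1.pkl','rb'));k,b=knob(cv2.imread('pics/w1.png'),(257,180))
c=proj(p2,plane(p,k,100))[0].astype(int);k2,b=knob(i,c);print(c,k2,b);print(tri([ray(p,k),ray(p2,k2)]),plane(p2,k2,100))
E
```

```text
[522.42323501 185.0958712  226.75260474]
[272 220] (272.8223787167449, 220.68153364632238) (264, 212, 18, 18)
(array([559.70569355, 182.43941869,  99.12654777]), [np.float64(0.0031355617044579406), np.float64(0.003135561704427245)]) [559.40271507 182.51573867 100.        ]
```

Emit:
{"fn": "step_arm", "kwargs": {
  "deltas": [9.5,-0.5,0,0,50,10,-1,0,0,50,10,-1,0,0,50,8,0,0,0,50,0,0,-20,0,50,0,0,-25,0,50,0,0,-25,0,50,0,0,-20,0,50,0,0,0,0,50,0,0,0,0,50]
}}

```text
time: 6.5
tool_pos: [560.5, 182.7, 137.6]
tcp_rot: [3.141, 0.001, 2.775]
contact_force: [-0.7, -0.4, 0.7]
grip_width: 50.0
finger_force: 0.0
```

```bash
python3 - <<'E'
from plant import *
from h import *
p2=camera_params('wrist');i=capture('wrist')[:,:,::-1].copy();cv2.imwrite('pics/w3.png',i);print(get_obs()['tool_pos'])
c=proj(p2,[559.6,182.5,99.5])[0].astype(int);k2,b=knob(i,c,22);print(c,k2,b,plane(p2,k2,99.5))
E
```

```text
[560.56274712 182.73736399 137.83539449]
[259 213] (257.0254365983295, 213.31169324221716) (245, 199, 25, 28) [558.84713571 180.89416235  99.5       ]
```

View pics/w3.png

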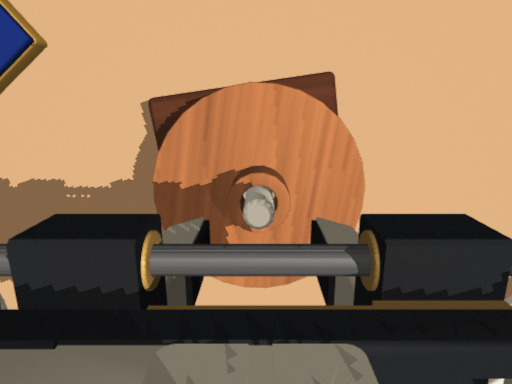

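The knob is centred at about (258,212), with the collar around it. It is about 1.5 mm left of the finger centre line, so I'll shift slightly and go down with the fingers above the collar.

Emit:
{"fn": "step_arm", "kwargs": {
  "deltas": [-0.5,-1,-10,0,50,0,0,-10,0,50,0,0,-10,0,45,0,0,-10,0,40,0,0,-8,0,36,0,0,-6,0,32,0,0,-4.5,0,28,0,0,0,0,25,0,0,0,0,24,0,0,0,0,24]
}}

```text
time: 7.8
tool_pos: [559.4, 181.7, 78.5]
tcp_rot: [3.141, 0.0, 2.775]
contact_force: [-0.7, 0.5, -0.3]
grip_width: 24.0
finger_force: 0.0
```

Emit:
{"fn": "step_arm", "kwargs": {
  "deltas": [0,0,0,0,22,0,0,0,0,21.5,0,0,0,0,21,0,0,0,0,20.5,0,0,0,0,20,0,0,0,0,20,0,0,0,0,19.8,0,0,0,0,19.8,0,0,0,0,19.8,0,0,0,0,19.8]
}}

```text
time: 9.05
tool_pos: [559.3, 181.6, 78.3]
tcp_rot: [3.141, 0.0, 2.775]
contact_force: [-0.1, 2.1, 0.4]
grip_width: 19.9
finger_force: 2.7
```

Emit:
{"fn": "step_arm", "kwargs": {
  "deltas": [0,0,0,0,19.7,0,0,0,0,19.6,0,0,0,0,19.5,0,0,0,0,19.4,0,0,0,0,19.3,0,0,0,0,19.2,0,0,0,0,19.1,0,0,0,0,19,0,0,0,0,19,0,0,0,0,19]
}}

```text
time: 10.3
tool_pos: [559.3, 181.6, 78.3]
tcp_rot: [3.141, 0.0, 2.775]
contact_force: [1.7, 3.4, 1.1]
grip_width: 19.1
finger_force: 19.2
```

Emit:
{"fn": "step_arm", "kwargs": {
  "deltas": [0,0,1,0,19,0,0,3,0,19,0,0,6,0,19,0,0,10,0,19,0,0,14,0,19,0,0,14,0,19,0,0,12,0,19,0,0,8,0,19,0,0,4,0,19,0,0,0,0,19]
}}

```text
time: 11.55
tool_pos: [559.2, 181.6, 150.3]
tcp_rot: [3.142, 0.0, 2.775]
contact_force: [0.4, -0.5, -4.4]
grip_width: 19.0
finger_force: 19.1
```

Emit:
{"fn": "step_arm", "kwargs": {
  "deltas": [0,-2,5,0,19,3,-6,9,0,19,6,-10,10,0,19,8,-14,10,0,19,8,-16,10,0,19,8,-16,8,0,19,8,-16,5,0,19,8,-16,3,0,19,8,-16,0,0,19,8,-16,0,0,19]
}}

```text
time: 12.8
tool_pos: [624.6, 52.5, 209.8]
tcp_rot: [-3.141, -0.001, 2.775]
contact_force: [-0.4, 0.4, -2.9]
grip_width: 19.1
finger_force: 19.1
```

Emit:
{"fn": "step_arm", "kwargs": {
  "deltas": [8,-16,0,0,19,8,-16,0,0,19,8,-16,0,0,19,8,-16,0,0,19,8,-16,0,0,19,8,-14,0,0,19,6,-10,0,0,19,4,-6,0,0,19,2,-3,0,0,19,0,0,0,0,19]
}}

```text
time: 14.05
tool_pos: [684.2, -59.2, 210.2]
tcp_rot: [3.141, -0.0, 2.775]
contact_force: [-0.3, 0.8, -3.7]
grip_width: 19.1
finger_force: 19.1
```

```bash
python3 - <<'E'
from plant import *
from h import *
import pickle
p=camera_params('wrist');i=capture('wrist')[:,:,::-1].copy();cv2.imwrite('pics/w4.png',i);o=get_obs();print(o['tool_pos'],o['finger_force'],o['grip_width'])
pickle.dump(p,open('w4.pkl','wb'))
print(proj(p,[575,-158,110])[0])
E
```

```text
[684.20761732 -59.00994086 210.24493323] 19.11558475694619 19.573060855165732
[ 82.45883059 101.73382078]
```

View pics/w4.png

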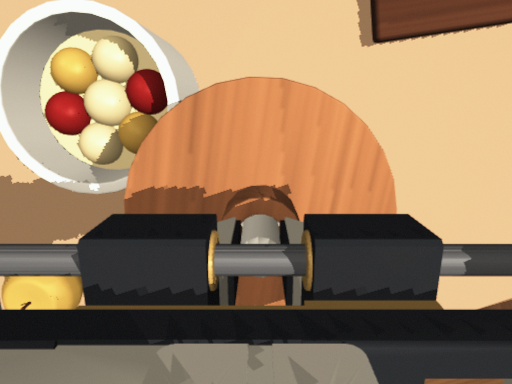

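The wrist view shows almost the whole rim, centred near (88,95). The lids cover only its lower right edge, and they hang level.

```bash
cat >> h.py <<'E'
def rim(p,img,c,R=115,thr=200,z=110.):
    v=cv2.cvtColor(img,cv2.COLOR_BGR2HSV); m=((v[...,1]<45)&(v[...,2]>thr)).astype(np.uint8)
    w=np.zeros_like(m); cv2.circle(w,tuple(int(a) for a in c),R,1,-1); m*=w
    n,l,s,_=cv2.connectedComponentsWithStats(m); m=(l==1+s[1:,4].argmax()).astype(np.uint8)
    k=max(cv2.findContours(m,cv2.RETR_EXTERNAL,cv2.CHAIN_APPROX_NONE)[0],key=len)
    k=cv2.convexHull(k).reshape(-1,2)
    # dense hull
    hull=np.zeros_like(m); cv2.fillPoly(hull,[k],1); k=max(cv2.findContours(m|0,cv2.RETR_EXTERNAL,cv2.CHAIN_APPROX_NONE)[0],key=len).reshape(-1,2)
    k=k[(k[:,0]>1)&(k[:,1]>1)&(k[:,0]<510)&(k[:,1]<382)]
    P=np.array([plane(p,q,z) for q in k])[:,:2]; rng=np.random.default_rng(0); best=None
    for _ in range(500):
        try: C,r=circ(P[rng.choice(len(P),3,False)])
        except Exception: continue
        if not 60<r<80: continue
        g=abs(np.hypot(*(P-C).T)-r)<.7
        if best is None or g.sum()>best.sum(): best=g
    C,r=circ(P[best]); return C,r,best.sum(),len(P),k[best]
E
python3 - <<'E'
from plant import *
from h import *
import pickle
p=pickle.load(open('w4.pkl','rb'));i=cv2.imread('pics/w4.png')
for t in(190,205,220):
  for z in (107,110,113):print(t,z,rim(p,i,(86,95),thr=t,z=z)[:4])
a=cv2.imread('pics/a0.png');print(rim(camera_params('scene'),a,(238,153),42)[:4])
a=cv2.imread('pics/b0.png');print(rim(camera_params('side'),a,(274,154),34,165)[:4])
E
```

```text
190 107 (array([ 575.4593533 , -158.22289778]), np.float64(61.935348137850255), np.int64(278), 808)
190 110 (array([ 575.99769974, -156.81987932]), np.float64(61.22499500430692), np.int64(278), 808)
190 113 (array([ 576.53604618, -155.41686085]), np.float64(60.51464187075774), np.int64(278), 808)
205 107 (array([ 575.19530749, -157.98461977]), np.float64(61.731903247545596), np.int64(318), 969)
205 110 (array([ 575.73441929, -156.58319674]), np.float64(61.02488187740672), np.int64(319), 969)
205 113 (array([ 576.27297237, -155.1757434 ]), np.float64(60.31139017553401), np.int64(321), 969)
220 107 (array([ 575.12031275, -158.16657229]), np.float64(61.85038885670891), np.int64(321), 580)
220 110 (array([ 575.66254774, -156.76419984]), np.float64(61.141010143956436), np.int64(321), 580)
220 113 (array([ 576.20478273, -155.36182738]), np.float64(60.43163143121139), np.int64(321), 580)
(array([ 578.03396735, -155.94009846]), np.float64(67.22185770117753), np.int64(97), 156)
(array([ 579.04192822, -155.22757412]), np.float64(67.5877096053655), np.int64(56), 117)
```

Emit:
{"fn": "step_arm", "kwargs": {
  "deltas": [-1,-3,1,0,19,-2,-5,2,0,19,-2,-6,3,0,19,-2,-7,3,0,19,-2,-6,3,0,19,-1,-5,2,0,19,0,-3,1,0,19,0,0,0,0,19,0,0,0,0,19,0,0,0,0,19]
}}

```text
time: 15.35
tool_pos: [674.3, -94.1, 225.1]
tcp_rot: [3.141, -0.0, 2.775]
contact_force: [-0.2, 0.1, -4.9]
grip_width: 19.3
finger_force: 19.1
```

```bash
python3 - <<'E'
from plant import *
from h import *
import pickle
p2=camera_params('wrist');i2=capture('wrist')[:,:,::-1].copy();cv2.imwrite('pics/w5.png',i2);print(get_obs()['tool_pos'])
c=proj(p2,[575.7,-156.7,110])[0];print(c)
p=pickle.load(open('w4.pkl','rb'));i=cv2.imread('pics/w4.png')
for z in(107,110):print(rim(p2,i2,c,thr=215,z=z)[:4])
r=[]
for P,I,cc in((p,i,(86,95)),(p2,i2,c)):
  C=rim(P,I,cc,thr=215,z=110)[0]; cam0=ray(P,(0,0))[0]; d=np.r_[C,110]-cam0; r.append((cam0,d/np.linalg.norm(d)))
print(tri(r))
E
```

```text
[674.26370855 -94.1713718  225.11943103]
[140.11317895  97.80474805]
(array([ 575.6369816 , -157.89948785]), np.float64(70.06145622895825), np.int64(294), 597)
(array([ 576.03598357, -156.95445798]), np.float64(69.30122629444216), np.int64(294), 597)
(array([ 575.72092973, -157.11968408,  109.26679563]), [np.float64(0.22712044149889787), np.float64(0.22712044149874183)])
```

Emit:
{"fn": "step_arm", "kwargs": {
  "deltas": [-4,-3,0,0,19,-9,-6,-2,0,19,-14,-9,-3,0,19,-15,-10,-4,0,19,-15,-10,-4,0,19,-15,-9,-4,0,19,-13,-8,-4,0,19,-9,-5,-3,0,19,-4.5,-3,-1,0,19,0,0,0,0,19]
}}

```text
time: 16.65
tool_pos: [575.7, -157.6, 200.4]
tcp_rot: [3.141, 0.0, 2.774]
contact_force: [0.0, 0.4, -3.5]
grip_width: 19.3
finger_force: 19.1
```

```bash
python3 - <<'E'
from plant import *
from h import *
o=get_obs();print(o['tool_pos'],o['contact_force'])
s=capture('scene')[:,:,::-1];d=capture('side')[:,:,::-1]
a=cv2.resize(s[60:240,140:340],(400,360));b=cv2.resize(d[60:240,170:370],(400,360));cv2.imwrite('pics/x6.png',np.hstack([a,b]))
E
```

```text
[ 575.6969269  -157.58848299  200.40180215] [ 0.04075586  0.36210917 -3.5085678 ]
```

View pics/x6.png

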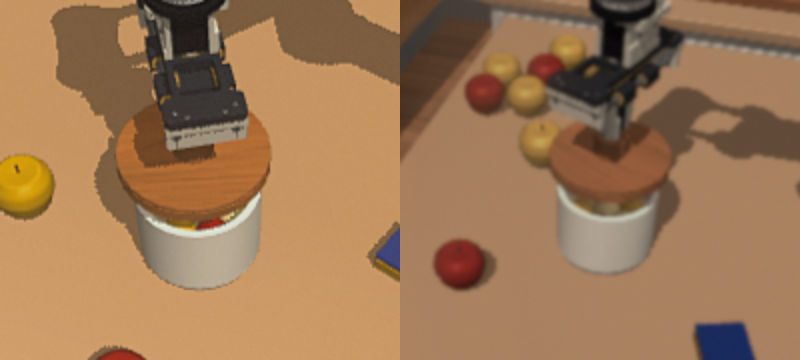

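Both views show the lids level and centred over the crock. Now I'll lower them.

Emit:
{"fn": "step_arm", "kwargs": {
  "deltas": [0,0.5,-2,0,19,0,0,-5,0,19,0,0,-6,0,19,0,0,-6,0,19,0,0,-6,0,19,0,0,-5,0,19,0,0,-4,0,19,0,0,-3,0,19,0,0,-2,0,19,0,0,0,0,19]
}}

```text
time: 18.0
tool_pos: [575.7, -156.9, 161.2]
tcp_rot: [3.141, -0.0, 2.775]
contact_force: [0.6, -0.5, -4.7]
grip_width: 19.3
finger_force: 19.1
```

Emit:
{"fn": "step_arm", "kwargs": {
  "deltas": [0,0,-1,0,19,0,0,-0.5,0,19,0,0,-0.5,0,19,0,0,-0.5,0,19,0,0,-0.5,0,19,0,0,-0.5,0,19,0,0,-0.5,0,19,0,0,0,0,19,0,0,0,0,19,0,0,0,0,19]
}}

```text
time: 19.25
tool_pos: [575.8, -156.9, 157.3]
tcp_rot: [3.141, 0.0, 2.775]
contact_force: [0.1, -0.0, -4.4]
grip_width: 19.4
finger_force: 19.1
```

Emit:
{"fn": "step_arm", "kwargs": {
  "deltas": [0,0,-0.3,0,19,0,0,-0.3,0,19,0,0,-0.3,0,19,0,0,-0.3,0,19,0,0,-0.3,0,19,0,0,0,0,19,0,0,0,0,19,0,0,0,0,19,0,0,0,0,19,0,0,0,0,19]
}}

```text
time: 20.5
tool_pos: [575.8, -156.9, 156.2]
tcp_rot: [3.142, 0.0, 2.775]
contact_force: [-4.6, 1.7, 5.7]
grip_width: 19.0
finger_force: 19.2
```

Emit:
{"fn": "step_arm", "kwargs": {
  "deltas": [0,0,0.2,0,19.2,0,0,0,0,19.4,0,0,0,0,19.6,0,0,0,0,19.8,0,0,0,0,20,0,0,0,0,20.5,0,0,0,0,21.5,0,0,0,0,23,0,0,0,0,25,0,0,0,0,28]
}}

```text
time: 21.75
tool_pos: [575.8, -156.9, 155.9]
tcp_rot: [3.142, 0.0, 2.775]
contact_force: [0.4, -0.0, 0.2]
grip_width: 27.7
finger_force: 0.0
```

Emit:
{"fn": "step_arm", "kwargs": {
  "deltas": [0,0,0,0,35,0,0,0,0,45,0,0,3,0,60,0,0,8,0,75,0,0,12,0,85,0,0,15,0,85,0,0,15,0,85,0,0,12,0,85,0,0,5,0,85,0,0,0,0,85]
}}

```text
time: 23.0
tool_pos: [575.8, -156.9, 226.1]
tcp_rot: [3.141, 0.0, 2.775]
contact_force: [0.3, -0.1, 0.1]
grip_width: 84.8
finger_force: 0.0
```

```bash
python3 - <<'E'
from plant import *
from h import *
o=get_obs();print(o['tool_pos'],o['contact_force'],o['grip_width'])
p=camera_params('wrist');w=capture('wrist')[:,:,::-1].copy();s=capture('scene')[:,:,::-1]
c=proj(p,[575.8,-156.9,178])[0];k,b=knob(w,c.astype(int),24);print(c,k,b,plane(p,k,178))
cv2.imwrite('pics/w7.png',np.hstack([cv2.resize(w[:300,110:410],(400,400)),cv2.resize(s[60:240,150:330],(400,400))]))
E
```

```text
[ 575.79940355 -156.94707711  226.13621655] [ 0.33112984 -0.06812321  0.11143693] 84.80874615958253
[260.77593211 209.58336121] (268.67878787878783, 200.85454545454544) (264, 197, 9, 9) [ 572.18854233 -150.16808104  178.        ]
```

View pics/w7.png

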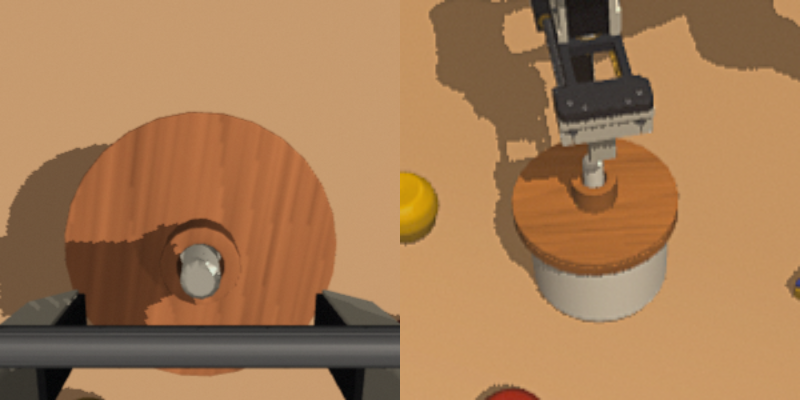

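The lids are seated and level. The knob is centred in the collar, and the collar is midway between the fingers (crop column 200). I'll go down around the collar with the fingers open.

Emit:
{"fn": "step_arm", "kwargs": {
  "deltas": [0,0,-8,0,85,0,0,-14,0,85,0,0,-16,0,85,0,0,-16,0,80,0,0,-14,0,75,0,0,-11,0,70,0,0,-8,0,65,0,0,-6,0,60,0,0,-4,0,55,0,0,0,0,50]
}}

```text
time: 24.35
tool_pos: [575.7, -156.9, 128.9]
tcp_rot: [3.141, -0.0, 2.775]
contact_force: [-0.5, -0.4, 0.1]
grip_width: 51.1
finger_force: 0.0
```

Emit:
{"fn": "step_arm", "kwargs": {
  "deltas": [0,0,0,0,48,0,0,0,0,47,0,0,0,0,46,0,0,0,0,45.5,0,0,0,0,45,0,0,0,0,44.6,0,0,0,0,44.3,0,0,0,0,44,0,0,0,0,43.8,0,0,0,0,43.8]
}}

```text
time: 25.6
tool_pos: [575.8, -156.9, 129.0]
tcp_rot: [3.141, 0.0, 2.775]
contact_force: [0.3, 0.1, -1.2]
grip_width: 43.7
finger_force: 7.2
```

Emit:
{"fn": "step_arm", "kwargs": {
  "deltas": [0,0,0,0,43.7,0,0,0,0,43.6,0,0,0,0,43.5,0,0,0,0,43.4,0,0,0,0,43.4,0,0,0,0,43.4,0,0,1,0,43.4,0,0,1,0,43.4,0,0,1,0,43.4,0,0,0,0,43.4]
}}

```text
time: 26.85
tool_pos: [575.8, -156.9, 132.0]
tcp_rot: [3.142, 0.0, 2.775]
contact_force: [0.4, 0.6, -1.2]
grip_width: 43.7
finger_force: 16.4
```

Emit:
{"fn": "step_arm", "kwargs": {
  "deltas": [0,0,2,0,43.4,0,0,4,0,43.4,0,0,5,0,43.4,0,0,6,0,43.4,0,0,6,0,43.4,0,0,6,0,43.4,0,0,6,0,43.4,0,0,5,0,43.4,0,0,3,0,43.4,0,0,0,0,43.4]
}}

```text
time: 28.1
tool_pos: [575.8, -156.9, 175.2]
tcp_rot: [3.141, 0.0, 2.775]
contact_force: [0.4, -0.8, -1.2]
grip_width: 43.5
finger_force: 16.4
```

Emit:
{"fn": "step_arm", "kwargs": {
  "deltas": [0,0,3,0,43.4,0,0,6,0,43.4,0,0,8,0,43.4,0,0,9,0,43.4,0,0,9,0,43.4,0,0,8,0,43.4,0,0,6,0,43.4,0,0,3,0,43.4,0,0,0,0,43.4,0,0,0,0,43.4]
}}

```text
time: 29.35
tool_pos: [575.6, -156.8, 226.6]
tcp_rot: [3.141, -0.001, 2.775]
contact_force: [-0.3, 0.8, -1.1]
grip_width: 43.5
finger_force: 16.4
```

```bash
python3 - <<'E'
from plant import *
from h import *
o=get_obs();print(o['time'],o['tool_pos'],o['contact_force'],o['grip_width'],o['finger_force'])
s=capture('scene')[:,:,::-1];d=capture('side')[:,:,::-1]
cv2.imwrite('pics/x8.png',np.hstack([cv2.resize(s[40:240,140:340],(400,400)),cv2.resize(d[40:240,170:370],(400,400))]))
E
```

```text
29.35 [ 575.62073378 -156.82645613  226.58313845] [-0.3083592   0.75972647 -1.0519532 ] 43.52319783048891 16.40090638305992
```

View pics/x8.png

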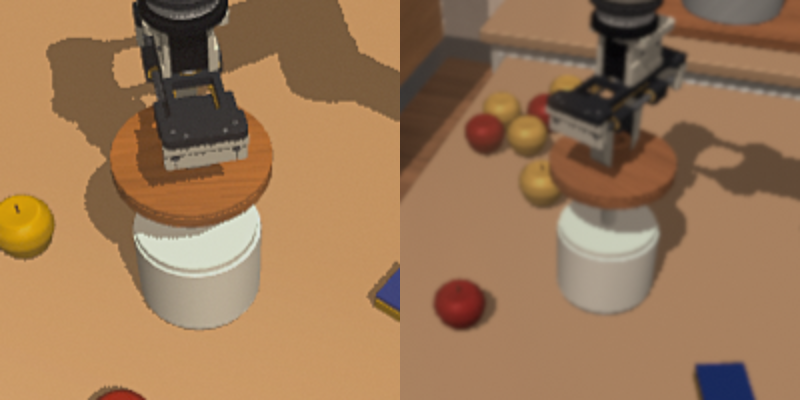

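The outer lid is held level. The inner lid is still seated on the crock, and the knob stands clear below the wooden lid.

```bash
python3 -c "
from plant import *
print(close_job())"
```

```text
the job is handed in; nothing more can be done
None
```

The job is handed in: the nested lids were seated on the crock, and the wooden lid was then lifted off alone and is held level about 119 mm above the inner lid's origin, with that lid still seated and grip never reading above 19.2 N; no verdict was returned.

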